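Lock up a printing block with spacers and hold the jaw shut

ROBOT

A 6-joint arm with a two-finger parallel gripper is mounted at the origin on the work surface. World frame = base frame: x ahead of the robot, y to its left, z up, the work surface at z = 0. Lengths are in m, angles in rad, forces in N, time in s.
With the tool pointing down it reaches from about 0.25 to 0.8 m from the base axis. Payload 8.5 kg.
Tool frame: the origin (TCP) lies at the very end of the fingers, on their centre line; the grasp point (between the pads) lies 19 mm behind it; z points along the fingers, y is the line along which they close (so a half turn about z gives the same grasp; the last joint's range is limited). The gripper opens to 85 mm and grips with 20 to 120 N. Pads are 22 mm wide; open, the fingers measure 114 mm over their backs; the gripper's body (76 mm by 85 mm) begins 54 mm behind the grasp point. The pads swing forward as they close: fully open they stand 13 mm farther back than shut.
Start: joints at [1.158, 0.238, -0.013, 1.319, 0, 1.571], TCP at [0.211, 0.481, 0.231] pointing down, gripper open.
Joint ranges: [-2.66, 2.66], [-1.03, 1.9], [-1.14, 1.46], [-1.82, 2.27], [-1.45, 1.34], [-3.14, 3.14]. Speed limits (rad/s): [2.22, 2.22, 2.79, 3.14, 3.14, 3.14].

INTERFACE

Orientations are given as a unit quaternion [x, y, z, w].
In Python, from rig import * gives the robot as it stands.
- The arm moves only by the tool send_rows, never from a script. Its argument "steps" is a list of rows, each a list of 6 numbers: the shift along the world's x, y, z normalised to -1 to 1, where 1 is 0.03 m, then the turn, a rotation vector about the world's x, y, z normalised to -1 to 1, where 1 is 4 degrees. A call has 1 to 8 rows; each row shifts and turns the commanded pose from where the row before left it; what a row does not reach is not made up. A row lasts 1/10 s, in which the tool goes at most 50 mm and 8.59 degrees, less where a joint would pass 70% of its speed; a pose out of reach is approached as far as the arm can. A call with a number of a shift or a turn outside -1 to 1 is refused whole. A call with a gripper value outside its range is refused whole. "claw" is the closure, from 0 (fully open) to 1 (shut), set as the call begins (left out, the last holds). The fingers move at their own pace and stop on an object; "force" is the grip in N (left out, the last holds). Time passes only in rows, so rows that do not move let the fingers close. It gives the time, the measured TCP pose, the force, the opening and the grip force at its end, in the units of the state.
- state(): the state, without advancing time (a new reading comes with each control period).
- camera(name): name is "scene" or "top"; returns a dict with "image" (384x512x3 uint8, red, green, blue), "K" (3x3 intrinsics, pixels), "pose" (4x4, takes a point from camera to world coordinates). Camera axes: x right, y up, looking along -z (the intrinsics and any distortion apply to the point x, -y, -z); pixel columns grow to the right and rows downward; lengths in m; the calibration is good to about 2 mm. A picture is of the moment at which its call begins. There is no depth.
- job_done(): hands the job in; it is judged then, once.
The state is a dict: "time_s": time; "q": joint angles; "qd": joint speeds; "tau": joint torques, N m; "ee_pos": TCP position; "eef_rot": TCP orientation; "ft_force": force on the tool from outside, world axes, zero at the start; "moment": the same for the moment, N m; "finger_gap": finger opening in m; "gripper_force": force on a finger pad.
Only numpy, scipy, OpenCV 4.12 (cv2) and the standard library are available. Lean on these libraries where they do the work, as an engineer would, in place of code of your own. Each camera call takes 0.05 s, during which the arm holds its last target. There are 200 camera calls.

TASK

Slide the printing block into the hood until it seats against the hidden stop, then stand wooden spacers upright and square on the bed in the gap between block and jaw until the sprung jaw can squeeze the whole stack tight before its stroke runs out; leave spacers you do not need on the table, off the jig. Finish by pressing the jaw's tab firmly with the fingers so that the stack stays clamped: the program ends while still holding it, touching neither block nor spacers. Leave the other things on the table where they are.

Things in the scene. Friction and masses are not known exactly. Their poses are not given: they have to be found in the camera images.
- jig: Fixed steel lock-up jig: bed plate 262 x 100 x 6 mm (bed top 6 mm above the table). Origin: underside of the bed, on its centre line, below the front face of the jaw at rest. x points along the bed from jaw to hood, y across, z up. The bed runs x = -66 to 196 mm. Guide rails 5 mm high above the bed, inner faces 57, outer faces 69 mm apart, run x = 80 to 188 mm.
- hood_mouth (a point): Middle of the mouth of the dark hood over the far end of the bed, at jig x = 112 mm, on the bed's top; axes as the jig's. The hood reaches 80 mm farther along +x, is 92 mm wide, its top 46 mm above the table; inside it is 80 mm wide, 36 mm high. Hidden inside is a fixed stop for the block, at a different depth every time.
- jaw (a joint): Travel (m) of the sprung aluminium jaw along jig +x: 0 at rest (open), 0.028 at the end of its stroke. Springs push back with 1.5 N at 0, 4.3 N at the end: it reopens when let go. The jaw bar is 16 mm thick (jig x -16 to 0 mm at rest), 40 mm wide, top 33 mm above the table. A fixed anchor bar 32 mm high stands behind it at jig x -64 to -56 mm.
- jaw_tab (a point): Middle of the back face (away from the gap) of the jaw's upright tab, 50 mm above the table, at jig x = -15 mm at rest; moves with the jaw, axes as the jig's. The tab is 34 mm wide, 10 mm thick, its top 65 mm above the table. Push it here along jig +x.
- block_center (a point): Centre of the loose printing block: plywood with grey carved lino face, 100 mm long (its x, towards the hood), 52 wide, 28 high, about 120 g, flat on the bed between the rails, its far end just inside the hood. It slides 5 to 62 mm farther in before it meets the hidden stop. Seated, its near face (50 mm to -x of centre) is 31 to 76 mm from the open jaw: the gap to be packed.
- spacer1_center (a point): Centre of one of three identical loose hardwood spacers: 20 mm thick (its x), 62 mm long (its y), 30 mm high (z up as it stands on its long edge on the table), 27 g. In the gap it stands the same way on the bed, thickness along jig x, centre 21 mm above the table. Held by its two ends it goes in from above.
- spacer2_center (a point): Centre of one of three identical loose hardwood spacers: 20 mm thick (its x), 62 mm long (its y), 30 mm high (z up as it stands on its long edge on the table), 27 g. In the gap it stands the same way on the bed, thickness along jig x, centre 21 mm above the table. Held by its two ends it goes in from above.
- spacer3_center (a point): Centre of one of three identical loose hardwood spacers: 20 mm thick (its x), 62 mm long (its y), 30 mm high (z up as it stands on its long edge on the table), 27 g. In the gap it stands the same way on the bed, thickness along jig x, centre 21 mm above the table. Held by its two ends it goes in from above.
- brayer: Bystander, not needed: ink roller with wooden handle lying down, 150 mm long, 90 mm wide, 35 mm high. Origin at its underside.
- ink_tin: Bystander, not needed: dark round ink tin, 80 mm across, 50 mm high. Origin at its underside.
- cleaner: Bystander, not needed: green bottle with orange cap, 66 mm across, 190 mm high. Origin at its underside.
- tool_cup: Bystander, not needed: white cup, 80 mm across, 100 mm high. Origin at its underside.
- palette_knife: Bystander, not needed: flat spatula about 0.25 m long lying along the far edge of the work area. Origin at its underside (at its handle/blade line).
- pigment_jar: Bystander, not needed: small glass jar with black lid, 44 mm across, 50 mm high. Origin at its underside.
- tape_core: Bystander, not needed: cardboard disc, 60 mm across, 20 mm high. Origin at its underside.
There are look-alikes about, which are no part of the job. What is meant by the part that bears block_center is not red or turquoise, and is the smaller of those in its own colour.

How it is judged:
At the end, for the whole second after the job is handed in: Fingers press jaw, jaw a spacer, each over 3 N, short of full stroke; block still, flat, square (0.1 rad), untouched like the spacers; each spacer upright on the bed in the gap (15 mm off centre, 0.15 rad skew, 0.12 tilt at most) or off the jig (over 70 mm to the side or 10 mm past an end) ((contact force between jaw and spacer1 above 3 N or contact force between jaw and spacer2 above 3 N or contact force between jaw and spacer3 above 3 N) and contact force between the fingers and jaw above 3 N and value of joint jaw below 0.0277 m and linear speed of block below 0.005 m/s and contact force between the fingers and block below 0.3 N and angle between the x axis of block_center and the x axis of jig, either way round below 0.1 rad and z of block_center in the frame of jig below 0.024 m and contact force between the fingers and spacer1 below 0.3 N and contact force between the fingers and spacer2 below 0.3 N and contact force between the fingers and spacer3 below 0.3 N and ((x of spacer1_center in the frame of jig between 0 and 0.09 m and y of spacer1_center in the frame of jig between -0.015 and 0.015 m and z of spacer1_center in the frame of jig below 0.026 m and angle between the x axis of spacer1_center and the x axis of jig, either way round below 0.15 rad and angle between spacer1_center's own z axis and vertical below 0.12 rad) or (y of spacer1_center in the frame of jig above 0.07 m or y of spacer1_center in the frame of jig below -0.07 m or x of spacer1_center in the frame of jig below -0.076 m or x of spacer1_center in the frame of jig above 0.206 m)) and ((x of spacer2_center in the frame of jig between 0 and 0.09 m and y of spacer2_center in the frame of jig between -0.015 and 0.015 m and z of spacer2_center in the frame of jig below 0.026 m and angle between the x axis of spacer2_center and the x axis of jig, either way round below 0.15 rad and angle between spacer2_center's own z axis and vertical below 0.12 rad) or (y of spacer2_center in the frame of jig above 0.07 m or y of spacer2_center in the frame of jig below -0.07 m or x of spacer2_center in the frame of jig below -0.076 m or x of spacer2_center in the frame of jig above 0.206 m)) and ((x of spacer3_center in the frame of jig between 0 and 0.09 m and y of spacer3_center in the frame of jig between -0.015 and 0.015 m and z of spacer3_center in the frame of jig below 0.026 m and angle between the x axis of spacer3_center and the x axis of jig, either way round below 0.15 rad and angle between spacer3_center's own z axis and vertical below 0.12 rad) or (y of spacer3_center in the frame of jig above 0.07 m or y of spacer3_center in the frame of jig below -0.07 m or x of spacer3_center in the frame of jig below -0.076 m or x of spacer3_center in the frame of jig above 0.206 m))); the arm keeps its last pose, push and grip.
It fails at once if a bystander is pushed away (over 40 mm) (distance of any of brayer, ink_tin, cleaner, tool_cup, palette_knife, pigment_jar, tape_core from where it was at the start of the episode above 0.04 m).
It fails at once if a tin, bottle, cup or jar is tipped over (angle between any of ink_tin, cleaner, tool_cup, pigment_jar's own z axis and vertical above 0.6 rad).
It also fails if it takes over 72 s, if anything falls off the work surface, if the arm or the gripper's body presses on something with over 40 N, if the wrist force passes 120 N, or if a joint passes its speed limit or range.

## Working session

There is one attempt and no reset: what is moved stays moved. The work goes in short steps, Python scripts to look and compute and a tool call to move; the robot and the scene stay as the last step left them, time stands still between calls to the robot, and variables do not carry over. Pictures are saved under pics/ and viewed, at most 10 in all, crops included, and the job is handed in when it is done.

Besides the shell and the picture viewer there is one more tool, called after "Call:" as name(argument=value, ...), one argument or row to a line, values as JSON. send_rows: Moves the arm, as the interface text tells. Scaled input: -1 to 1 covers 0.03 m each way for a shift and 4 degrees each way for a turn. Its arguments: {"type":"object","properties":{"steps":{"type":"array","items":{"type":"array","items":{"type":"number"}}},"claw":{"type":"number"},"force":{"type":"number"}},"required":["steps"]}

```bash
mkdir -p pics; cat > h.py <<'E'
from rig import *
import numpy as np, cv2
def snap(n,f,crop=None,s=1):
    c=camera(n); im=c["image"]
    if crop: im=im[crop[1]:crop[3],crop[0]:crop[2]]
    im=cv2.resize(im,None,fx=s,fy=s,interpolation=cv2.INTER_CUBIC)
    cv2.imwrite("pics/"+f,im[:,:,::-1]); return c
def w(c,uv,z):
    uv=np.atleast_2d(np.array(uv,float)); K=c["K"];P=c["pose"]
    d=np.c_[(uv[:,0]-K[0,2])/K[0,0],-(uv[:,1]-K[1,2])/K[1,1],-np.ones(len(uv))]@P[:3,:3].T
    o=P[:3,3]; return o+d*((z-o[2])/d[:,2])[:,None]
def px(c,p):
    p=np.atleast_2d(p); q=(p-c["pose"][:3,3])@c["pose"][:3,:3]
    return np.c_[c["K"][0,0]*q[:,0]/-q[:,2]+c["K"][0,2],c["K"][1,1]*-q[:,1]/-q[:,2]+c["K"][1,2]]
E
python3 - <<'E'
from h import *
import pickle
np.set_printoptions(precision=3,suppress=True)
for n in("top","scene"):
    c=snap(n,n+"0.png",None,1.5); print(c["K"],c["pose"],[k for k in c]); pickle.dump(c,open(n+"0.pkl","wb"))
print(state())
E
```

```text
[[352.577   0.    252.587]
 [  0.    352.577 198.94 ]
 [  0.      0.      1.   ]] [[-0.009  0.992 -0.128  0.364]
 [-1.    -0.007  0.018  0.003]
 [ 0.017  0.128  0.992  1.223]
 [ 0.     0.     0.     1.   ]] ['image', 'K', 'pose']
[[391.389   0.    251.716]
 [  0.    391.389 193.459]
 [  0.      0.      1.   ]] [[ 0.095 -0.645  0.758  1.291]
 [ 0.995  0.046 -0.085 -0.086]
 [ 0.02   0.763  0.647  0.733]
 [ 0.     0.     0.     1.   ]] ['image', 'K', 'pose']
{'time_s': 0.1, 'q': array([ 1.158,  0.239, -0.014,  1.319,  0.   ,  1.571]), 'qd': array([ 0.001, -0.001,  0.003,  0.   , -0.001,  0.001]), 'tau': array([ -0.   , -53.972,  34.7  ,   0.013,  -0.   ,   0.   ]), 'ee_pos': array([0.21 , 0.481, 0.231]), 'eef_rot': array([ 0.205,  0.979, -0.001, -0.   ]), 'ft_force': array([-1.395,  0.866,  0.489]), 'moment': array([ 0.011, -0.006, -0.002]), 'gripper_force': 0.0, 'finger_gap': 0.08527425218095697}
```

View pics/top0.png

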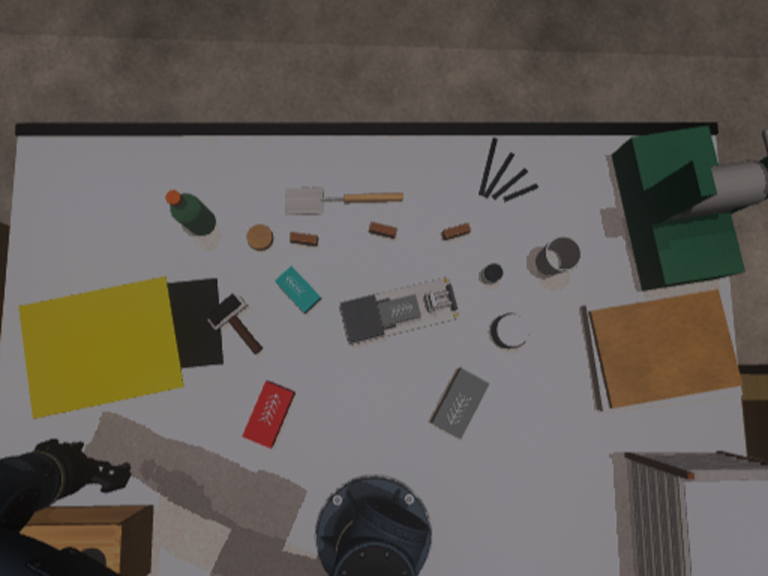

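View pics/scene0.png

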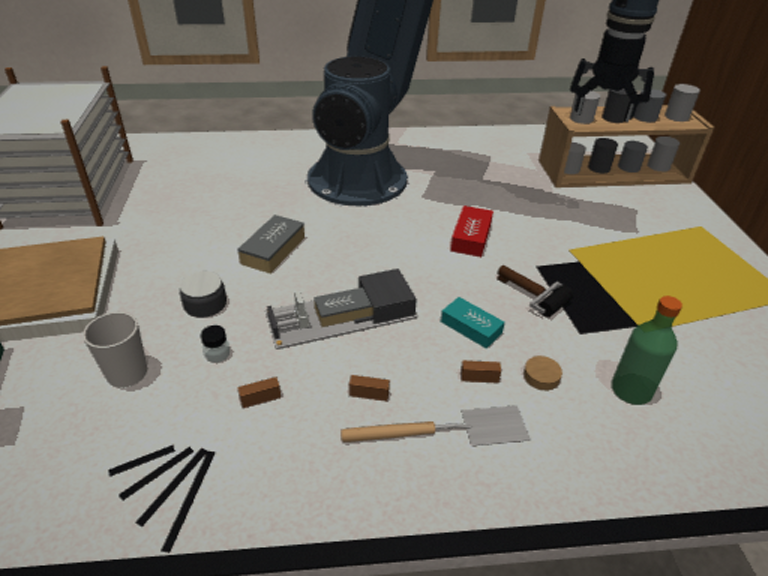

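The jig sits mid-image: hood at about (362,318), jaw at (437,298) in the 1.5x top view. The three brown spacers are at (304,239), (383,230) and (456,231). The larger grey block at (460,403) is a decoy. Next I'll enlarge these areas.

```bash
python3 - <<'E'
from h import *
import pickle
c=pickle.load(open("top0.pkl","rb")); im=c["image"]
a=im[178:238,218:314]; b=im[140:170,184:324]
cv2.imwrite("pics/a.png",cv2.convertScaleAbs(cv2.resize(a,None,fx=8,fy=8,interpolation=cv2.INTER_CUBIC)[:,:,::-1],alpha=1.5))
d=pickle.load(open("scene0.pkl","rb"))["image"]
b=np.vstack([cv2.resize(b,(784,168),interpolation=cv2.INTER_CUBIC),cv2.resize(d[170:275,150:346],(784,420),interpolation=cv2.INTER_CUBIC)])
cv2.imwrite("pics/b.png",cv2.convertScaleAbs(b[:,:,::-1],alpha=1.4))
E
```

```text
(no output)
```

View pics/a.png

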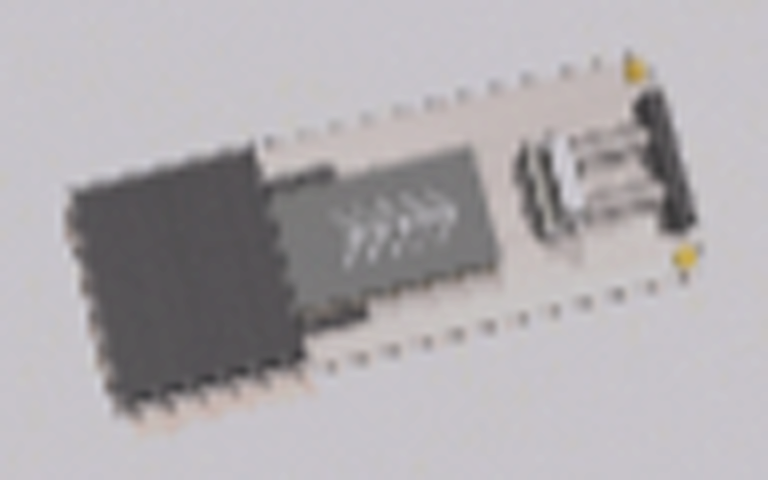

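View pics/b.png

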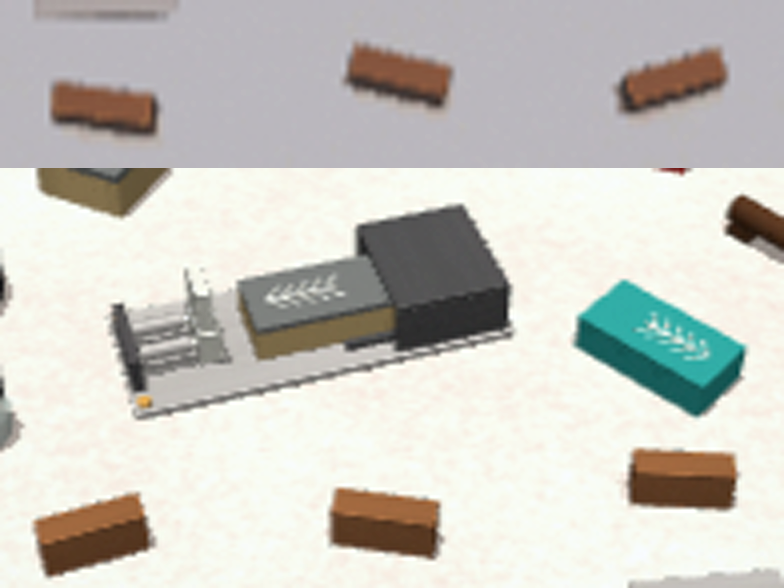

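```bash
cat > fit.py <<'E'
from h import *
import pickle
from scipy.optimize import least_squares
np.set_printoptions(precision=4,suppress=True)
T=pickle.load(open("top0.pkl","rb"));S=pickle.load(open("scene0.pkl","rb"))
A=lambda u,v:((u+.5)/8+218-.5,(v+.5)/8+178-.5)
B=lambda u,v:((u+.5)/5.6+184-.5,(v+.5)/5.6+140-.5)
C=lambda u,v:((u+.5)/4+150-.5,(v-168+.5)/4+170-.5)
b=1000
J=[(T,A(70,190),(192,-46,46)),(T,A(253,150),(112,-46,46)),(T,A(303,353),(112,46,46)),(T,A(115,405),(192,46,46)),
(T,A(643,57),(-66,-50,6)),(T,A(692,278),(-66,50,6)),(T,A(473,148),(b,-26,34)),(T,A(498,268),(b,26,34)),
(S,C(398,300),(112,-46,46)),(S,C(508,285),(192,-46,46)),(S,C(357,228),(112,46,46)),(S,C(462,206),(192,46,46)),
(S,C(138,412),(-66,-50,6)),(S,C(512,332),(196,-50,6)),(S,C(260,330),(b,-26,34)),(S,C(238,282),(b,26,34))]
def loc(p,q): 
    c,s=np.cos(p[2]),np.sin(p[2]); return np.array([p[0]+c*q[0]-s*q[1],p[1]+s*q[0]+c*q[1],q[2]])
def res(p,O):
    r=[]
    for c,uv,q in O:
        q=np.array(q)/1000
        if q[0]>.9:q[0]=p[3]
        r+=list(px(c,loc(p,q))[0]-uv)
    return np.array(r)
f=least_squares(res,[.5,-.1,1.6,.03],args=(J,),loss="soft_l1");print("jig",f.x,np.degrees(f.x[2]));print(res(f.x,J).reshape(-1,2))
q=[(-10,31,30),(-10,-31,30),(10,-31,30),(10,31,30)]
# corner order: top-view UL,UR,LR,LL (world +x up, +y left): x far=+; spacer local y ~ world +y, x ~ world +x
o=[(10,31,30),(10,-31,30),(-10,-31,30),(-10,31,30)]
so=[(-10,-31,30),(-10,31,30),(10,31,30),(10,-31,30)] # scene UL,UR,LR,LL
D={"L":([(52,82),(156,92),(153,126),(52,118)],[(635,450),(735,454),(735,480),(630,477)]),
"M":([(352,45),(452,66),(446,100),(346,76)],[(335,490),(440,502),(437,528),(331,518)]),
"R":([(622,78),(720,50),(727,77),(630,106)],[(35,522),(138,495),(150,515),(43,548)])}
for k,(t,s) in D.items():
    O=[(T,B(*u),x) for u,x in zip(t,o)]+[(S,C(*u),x) for u,x in zip(s,so)]
    g=least_squares(res,[.6,0,0],args=(O,),loss="soft_l1");print(k,g.x,np.degrees(g.x[2]),"rms",np.sqrt(np.mean(g.fun**2)))
    O=[x for x in O if x[0] is S];g=least_squares(res,[.6,0,0],args=(O,));print("   scene only",g.x)
E
python3 fit.py
```

```text
jig [ 0.5085 -0.1258  1.7971  0.022 ] 102.96793151118158
[[-0.2833 -0.4123]
 [ 0.0055 -0.8595]
 [ 0.1484  0.324 ]
 [ 0.2853 -0.5945]
 [ 0.2853 -0.3722]
 [ 1.3239 -0.355 ]
 [-0.4674 -0.5107]
 [ 0.1072 -0.7303]
 [-0.1051  1.342 ]
 [ 0.7533 -0.7835]
 [-0.0799 -1.6226]
 [ 0.531  -1.2687]
 [-0.6086 -0.4579]
 [ 0.7361 -0.8888]
 [-0.6003 -0.8627]
 [ 0.1896 -1.2253]]
L [ 0.6649  0.1556 -0.1333] -7.635479153368965 rms 0.8149838398639755
   scene only [ 0.6674  0.1553 -0.151 ]
M [ 0.6854 -0.0273 -0.2086] -11.950990450417217 rms 0.7756328915274547
   scene only [ 0.6881 -0.0275 -0.2086]
R [ 0.6801 -0.198   0.2994] 17.154755930190937 rms 0.7314099099721322
   scene only [ 0.6826 -0.1975  0.3056]
```

```bash
cat >> h.py <<'E'
JP=np.array([.5085,-.1258,1.7971])
def jig(x,y=0):
    c,s=np.cos(JP[2]),np.sin(JP[2]); return np.array([JP[0]+c*x-s*y,JP[1]+s*x+c*y])
def injig(p):
    c,s=np.cos(JP[2]),np.sin(JP[2]); d=np.array(p[:2])-JP[:2]; return np.array([c*d[0]+s*d[1],-s*d[0]+c*d[1]])*1000
def yaw(st):
    from scipy.spatial.transform import Rotation as R
    y=R.from_quat(st["eef_rot"]).as_matrix()[:,1]; return np.degrees(np.arctan2(y[1],y[0]))
def go(xy,z,yw):
    s=state(); p=s["ee_pos"]; dy=(yw-yaw(s)+90)%180-90
    print("units",np.round((np.array([*xy,z])-p)/.03,2),"turn",round(dy/4,2),"yaw",yaw(s),"q6",s["q"][5])
E
python3 -c "
from h import *
go(jig(.040),.012,12.97); print(jig(.04))"
```

```text
units [  9.63 -18.91  -7.29] turn -13.34 yaw 66.34335422744451 q6 1.5708378431377217
[ 0.49952492 -0.0868199 ]
```

Call:
send_rows(
  steps=[
    [0.4,-0.8,0,0,0,-0.55],
    [0.4,-0.8,0,0,0,-0.55],
    [0.4,-0.8,0,0,0,-0.55],
    [0.4,-0.8,0,0,0,-0.55],
    [0.4,-0.8,0,0,0,-0.55],
    [0.4,-0.8,0,0,0,-0.55],
    [0.4,-0.8,0,0,0,-0.55],
    [0.4,-0.8,0,0,0,-0.55],
  ],
  claw=0,
)

```text
time_s: 0.9
ee_pos: [0.3068, 0.2877, 0.2311]
eef_rot: [0.353, 0.936, -0.0, -0.0]
ft_force: [0.3, 0.5, 0.2]
finger_gap: 0.0851
gripper_force: 0.0
```

Call:
send_rows(
  steps=[
    [0.4,-0.8,0,0,0,-0.55],
    [0.4,-0.8,0,0,0,-0.55],
    [0.4,-0.8,0,0,0,-0.55],
    [0.4,-0.8,0,0,0,-0.55],
    [0.4,-0.8,0,0,0,-0.55],
    [0.4,-0.8,0,0,0,-0.55],
    [0.4,-0.8,0,0,0,-0.55],
    [0.4,-0.8,0,0,0,-0.55],
  ],
)

```text
time_s: 1.7
ee_pos: [0.4028, 0.0957, 0.2311]
eef_rot: [0.492, 0.871, -0.0, -0.0]
ft_force: [0.8, 0.3, -0.7]
finger_gap: 0.0852
gripper_force: 0.0
```

Call:
send_rows(
  steps=[
    [0.4,-0.8,-0.4,0,0,-0.55],
    [0.4,-0.8,-0.4,0,0,-0.55],
    [0.4,-0.8,-0.4,0,0,-0.55],
    [0.4,-0.8,-0.4,0,0,-0.55],
    [0.4,-0.8,-0.4,0,0,-0.55],
    [0.4,-0.8,-0.4,0,0,-0.55],
    [0.4,-0.8,-0.4,0,0,-0.55],
    [0,0,0,0,0,0],
  ],
)

```text
time_s: 2.5
ee_pos: [0.4868, -0.0732, 0.1455]
eef_rot: [0.605, 0.796, -0.001, -0.001]
ft_force: [-1.1, 0.7, 0.1]
finger_gap: 0.086
gripper_force: 0.0
```

```bash
python3 -c "
from h import *
go(jig(.040),.012,12.97); print(injig(state()['ee_pos']),state()['time_s'],state()['ft_force'])
snap('scene','c.png',(140,60,340,260),3)"
```

```text
units [ 0.42 -0.45 -4.45] turn -0.64 yaw 15.54535516759801 q6 1.1506000018485392
[56.11624873  9.33392902] 2.5 [-1.07522442  0.65860568  0.09795323]
```

View pics/c.png

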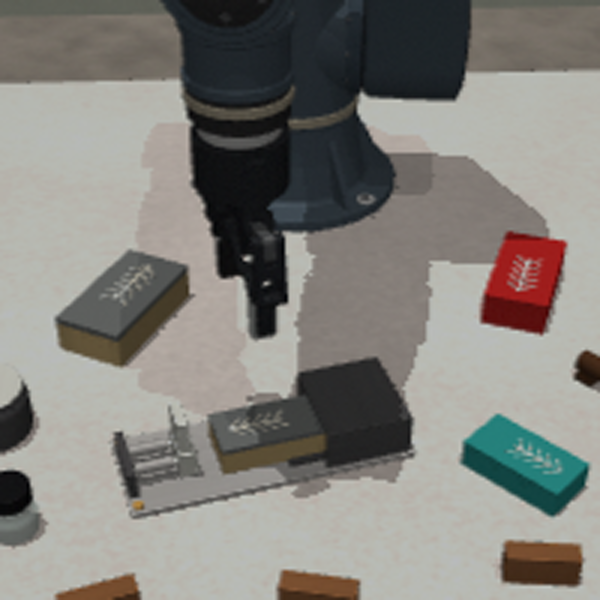

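The view shows the open gripper above the block, with closing line across the jig. The jig, block and jaw are as fitted, so I descend and grip.

Call:
send_rows(
  steps=[
    [0.21,-0.23,0,0,0,-0.32],
    [0.21,-0.22,0,0,0,-0.32],
    [0,0,-0.9,0,0,0],
    [0,0,-0.9,0,0,0],
    [0,0,-0.9,0,0,0],
    [0,0,-0.7,0,0,0],
    [0,0,-0.5,0,0,0],
    [0,0,-0.5,0,0,0],
  ],
)

```text
time_s: 3.35
ee_pos: [0.4998, -0.0844, 0.015]
eef_rot: [0.621, 0.784, 0.0, 0.0]
ft_force: [-0.4, -0.2, 0.3]
finger_gap: 0.0856
gripper_force: 0.0
```

Call:
send_rows(
  steps=[
    [0,0,0,0,0,0],
    [0,0,0,0,0,0],
    [0,0,0,0,0,0],
    [0,0,0,0,0,0],
    [0,0,0,0,0,0],
    [0,0,0,0,0,0],
  ],
  claw=0.7,
  force=20,
)

```text
time_s: 3.95
ee_pos: [0.4999, -0.0847, 0.0162]
eef_rot: [0.621, 0.784, 0.0, 0.001]
ft_force: [0.3, 0.1, 7.1]
finger_gap: 0.0517
gripper_force: 22.0
```

```bash
python3 -c "
from h import *
go(jig(.040),.012,12.97); print(injig(state()['ee_pos']),state())"
```

```text
units [-0.01 -0.07 -0.14] turn -0.06 yaw 13.190634965026522 q6 1.1727195050888595
[41.99061749 -0.88586793] {'time_s': 3.95, 'q': array([-1.67857334e-01,  3.77676140e-01, -4.17546578e-01,  7.73906353e-01,
        1.11630302e-04,  1.17271951e+00]), 'qd': array([-7.00094134e-04, -7.55718545e-04, -4.27074352e-07,  2.50441764e-06,
        1.53776770e-03,  4.11413557e-04]), 'tau': array([-3.02338628e-01, -5.31528604e+01,  2.46640062e+01, -2.33712019e-01,
       -1.45509965e-01, -3.17986553e-03]), 'ee_pos': array([ 0.49994155, -0.08468127,  0.01616881]), 'eef_rot': array([6.21211777e-01, 7.83642284e-01, 4.50356980e-04, 7.03725230e-04]), 'ft_force': array([0.31812632, 0.08150596, 7.11421715]), 'moment': array([ 0.1220747 ,  0.08910224, -0.00074862]), 'gripper_force': 21.999210566282272, 'finger_gap': 0.05171832029280302}
```

Call:
send_rows(
  steps=[
    [0,0,0.1,0,0,0],
    [-0.022,0.097,0,0,0,0],
    [-0.022,0.097,0,0,0,0],
    [0,0,0,0,0,0],
  ],
)

```text
time_s: 4.35
ee_pos: [0.4975, -0.0784, 0.0181]
eef_rot: [0.621, 0.784, -0.0, -0.0]
ft_force: [-0.0, 0.2, -0.1]
finger_gap: 0.0516
gripper_force: 21.2
```

Call:
send_rows(
  steps=[
    [-0.03,0.13,0,0,0,0],
    [-0.03,0.13,0,0,0,0],
    [0,0,0,0,0,0],
  ],
)

```text
time_s: 4.65
ee_pos: [0.4958, -0.0705, 0.0182]
eef_rot: [0.621, 0.784, -0.0, -0.0]
ft_force: [0.7, -0.2, -1.0]
finger_gap: 0.0513
gripper_force: 21.2
```

Call:
send_rows(
  steps=[
    [-0.03,0.13,0,0,0,0],
    [-0.03,0.13,0,0,0,0],
    [0,0,0,0,0,0],
  ],
)

```text
time_s: 4.95
ee_pos: [0.4956, -0.0653, 0.0189]
eef_rot: [0.622, 0.783, -0.001, 0.003]
ft_force: [2.5, -13.3, -0.3]
finger_gap: 0.0518
gripper_force: 21.5
```

Call:
send_rows(
  steps=[
    [-0.03,0.13,0,0,0,0],
    [-0.03,0.13,0,0,0,0],
    [0,0,0,0,0,0],
  ],
)

```text
time_s: 5.25
ee_pos: [0.4941, -0.0586, 0.0191]
eef_rot: [0.622, 0.783, -0.002, 0.004]
ft_force: [2.7, -19.8, 0.2]
finger_gap: 0.0515
gripper_force: 21.8
```

Contact felt at about 20 mm of travel (13 N, then the fingers slipped at 20 N). I'll release, raise and look.

Call:
send_rows(
  steps=[
    [0,0,0,0,0,0],
    [0,0,0,0,0,0],
    [0,0,0,0,0,0],
    [0,0,0,0,0,0],
    [0,0,0.5,0,0,0],
    [0,0,1,0,0,0],
    [0,0,1,0,0,0],
    [0,0,1,0,0,0],
  ],
  claw=0,
)

```text
time_s: 6.05
ee_pos: [0.4922, -0.0552, 0.1243]
eef_rot: [0.621, 0.784, -0.0, -0.0]
ft_force: [0.4, 0.1, -0.4]
finger_gap: 0.0856
gripper_force: 0.0
```

Call:
send_rows(
  steps=[
    [0.5,-0.6,0,0,0,0],
    [0.8,-0.8,0,0,0,0],
    [0.8,-0.8,0,0,0,0],
    [0.8,-0.8,0,0,0,0],
    [0.8,-0.5,0,0,0,0],
    [0.8,0,0,0,0,0],
    [0.6,0,0,0,0,0],
    [0,0,0,0,0,0],
  ],
)

```text
time_s: 6.85
ee_pos: [0.6472, -0.1603, 0.1224]
eef_rot: [0.621, 0.784, 0.0, -0.0]
ft_force: [1.0, 1.3, -0.2]
finger_gap: 0.0856
gripper_force: 0.0
```

```bash
python3 - <<'E'
from h import *
import pickle
c=snap('top','_.png'); d=snap('scene','_2.png'); pickle.dump((c,d),open("1.pkl","wb"))
a=cv2.resize(c["image"][178:238,218:314],None,fx=8,fy=8,interpolation=cv2.INTER_CUBIC)
cv2.imwrite("pics/d.png",cv2.convertScaleAbs(a[:,:,::-1],alpha=1.5))
print(state()["ee_pos"],injig(state()["ee_pos"]))
E
```

```text
[ 0.64493548 -0.16007108  0.12263561] [ -64.01023703 -125.26706353]
```

View pics/d.png

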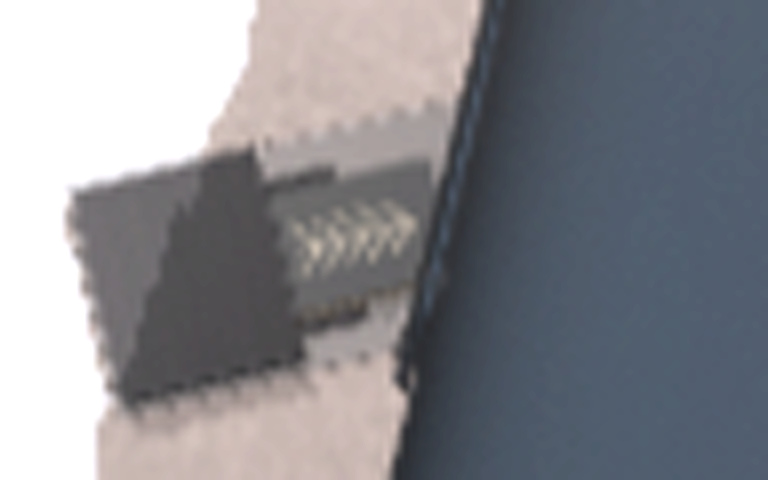

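The block moved about 18.6 mm: the arrow tip went from (458,215) to (415,225). Its near face is now at about 41 mm, so one spacer is enough and leaves about 21 mm of stroke. I'll fetch the middle spacer.

```bash
python3 -c "
from h import *
go((.686,-.0273),.008,78.0)"
```

```text
units [ 1.37  4.43 -3.82] turn 16.2 yaw 13.212539824072376 q6 1.09690598818978
```

Call:
send_rows(
  steps=[
    [0.17,0.55,0,0,0,1],
    [0.17,0.55,0,0,0,1],
    [0.17,0.55,0,0,0,1],
    [0.17,0.55,0,0,0,1],
    [0.17,0.55,0,0,0,1],
    [0.17,0.55,0,0,0,1],
    [0.17,0.55,0,0,0,1],
    [0.17,0.55,0,0,0,1],
  ],
)

```text
time_s: 7.75
ee_pos: [0.6852, -0.0278, 0.1236]
eef_rot: [0.38, 0.925, -0.0, -0.0]
ft_force: [-0.1, -0.4, -0.2]
finger_gap: 0.0853
gripper_force: 0.0
```

Call:
send_rows(
  steps=[
    [0,0,0,0,0,1],
    [0,0,0,0,0,1],
    [0,0,0,0,0,1],
    [0,0,0,0,0,1],
    [0,0,0,0,0,1],
    [0,0,0,0,0,1],
    [0,0,0,0,0,1],
    [0,0,0,0,0,1],
  ],
)

```text
time_s: 8.55
ee_pos: [0.6851, -0.0284, 0.1236]
eef_rot: [0.11, 0.994, -0.0, -0.0]
ft_force: [0.0, 0.9, 0.5]
finger_gap: 0.0853
gripper_force: 0.0
```

Call:
send_rows(
  steps=[
    [0,0,-0.5,0,0,0.2],
    [0,0,-0.5,0,0,0],
    [0,0,-0.5,0,0,0],
    [0,0,0,0,0,0],
  ],
)

```text
time_s: 8.95
ee_pos: [0.6839, -0.0283, 0.0765]
eef_rot: [0.105, 0.995, -0.0, -0.002]
ft_force: [-0.8, 0.4, -0.2]
finger_gap: 0.0851
gripper_force: 0.0
```

```bash
python3 -c "
from h import *
go((.686,-.0273),.008,78.0); snap('scene','e.png',(170,110,310,250),4)"
```

```text
units [ 0.07  0.03 -2.28] turn 0.0 yaw 77.99364818309145 q6 0.16818296049125464
```

View pics/e.png

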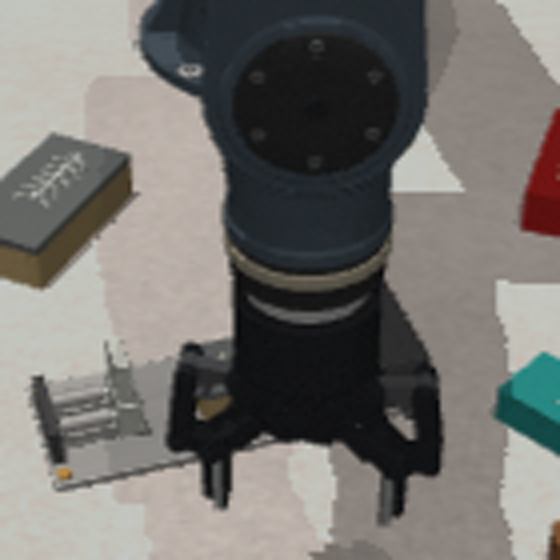

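Fingers at (217,490) and (390,500), level with the spacer's long axis; the spacer itself is just below the crop. I descend on the fitted pose and grip.

Call:
send_rows(
  steps=[
    [0.07,0.03,-0.6,0,0,0],
    [0,0,-0.6,0,0,0],
    [0,0,-0.6,0,0,0],
    [0,0,-0.4,0,0,0],
    [0,0,0,0,0,0],
  ],
)

```text
time_s: 9.5
ee_pos: [0.6873, -0.0275, 0.0114]
eef_rot: [0.105, 0.995, -0.0, -0.001]
ft_force: [0.2, -0.2, -0.1]
finger_gap: 0.0853
gripper_force: 0.0
```

Call:
send_rows(
  steps=[
    [0,0,0,0,0,0],
    [0,0,0,0,0,0],
    [0,0,0,0,0,0],
    [0,0,0,0,0,0],
    [0,0,0,0,0,0],
  ],
  claw=0.6,
  force=30,
)

```text
time_s: 10.0
ee_pos: [0.6893, -0.0276, 0.0137]
eef_rot: [0.105, 0.995, 0.0, 0.001]
ft_force: [-0.5, -0.1, 5.8]
finger_gap: 0.061
gripper_force: 33.1
```

```bash
python3 -c "
from h import *
print(state());go(jig(.0205),.12,12.97);snap('scene','f.png',(150,150,350,300),4)"
```

```text
{'time_s': 10.0, 'q': array([-3.99456764e-02,  6.41713851e-01,  6.72106101e-02,  9.93963762e-01,
       -3.25625920e-05,  1.69714727e-01]), 'qd': array([ 3.15190428e-05, -1.70772616e-03, -7.88549572e-04,  1.90293297e-04,
        1.27694445e-03, -1.97084192e-04]), 'tau': array([ 1.54027920e-01, -7.50464773e+01,  2.87161642e+01, -1.22616570e-01,
       -8.03788682e-02,  3.89282868e-03]), 'ee_pos': array([ 0.68928917, -0.02755877,  0.0137187 ]), 'eef_rot': array([1.04638252e-01, 9.94509668e-01, 5.92684824e-05, 1.16326658e-03]), 'ft_force': array([-0.45146918, -0.11724821,  5.75391305]), 'moment': array([0.10657348, 0.0051305 , 0.00847594]), 'gripper_force': 33.11659812927246, 'finger_gap': 0.06098654690597246}
units [-6.18 -2.61  3.54] turn -16.25 yaw 77.9873653791855 q6 0.1697147273748643
```

View pics/f.png

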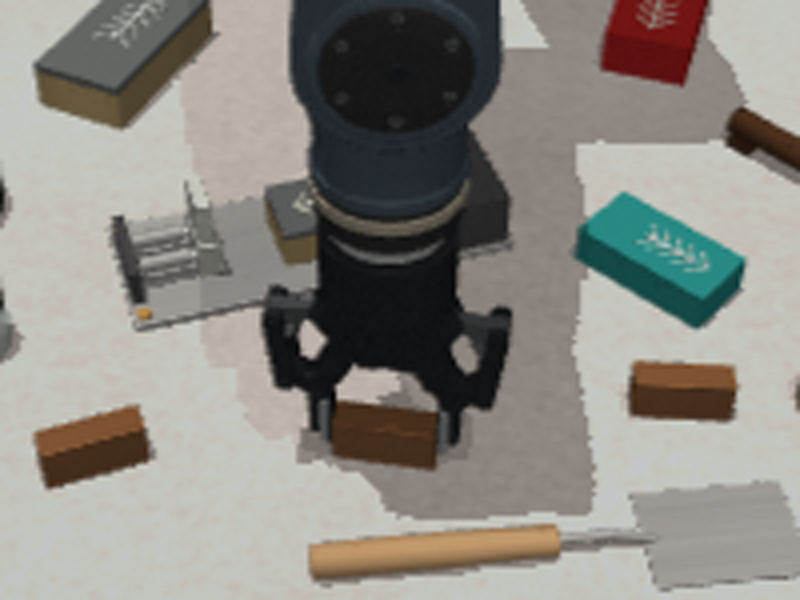

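Spacer held by its ends at (385,430), with the block's near corner now at about (288,233). Lift and carry.

Call:
send_rows(
  steps=[
    [0,0,0.5,0,0,0],
    [0,0,0.9,0,0,0],
    [0,0,0.9,0,0,0],
    [-0.1,0,0.9,0,0,-0.8],
    [-0.3,-0.15,0.3,0,0,-0.8],
    [-0.4,-0.15,0,0,0,-0.8],
    [-0.4,-0.15,0,0,0,-0.8],
    [-0.4,-0.15,0,0,0,-0.8],
  ],
)

```text
time_s: 10.85
ee_pos: [0.6399, -0.0457, 0.1177]
eef_rot: [0.243, 0.97, -0.0, 0.0]
ft_force: [1.1, 0.6, -0.1]
finger_gap: 0.0614
gripper_force: 32.7
```

Call:
send_rows(
  steps=[
    [-0.4,-0.18,0,0,0,-0.85],
    [-0.4,-0.18,0,0,0,-0.85],
    [-0.4,-0.18,0,0,0,-0.85],
    [-0.4,-0.18,0,0,0,-0.85],
    [-0.4,-0.18,0,0,0,-0.85],
    [-0.4,-0.18,0,0,0,-0.85],
    [-0.4,-0.18,0,0,0,-0.85],
    [-0.4,-0.18,0,0,0,-0.85],
  ],
)

```text
time_s: 11.65
ee_pos: [0.5439, -0.0889, 0.1176]
eef_rot: [0.464, 0.886, 0.0, 0.0]
ft_force: [0.3, 0.2, -0.4]
finger_gap: 0.0611
gripper_force: 32.7
```

Call:
send_rows(
  steps=[
    [-0.4,-0.18,0,0,0,-0.85],
    [-0.4,-0.18,0,0,0,-0.85],
    [-0.4,-0.18,0,0,0,-0.85],
    [-0.1,0,0,0,0,-0.85],
    [0,0,0,0,0,-0.85],
    [0,0,0,0,0,-0.6],
    [0,0,0,0,0,0],
  ],
)

```text
time_s: 12.35
ee_pos: [0.5054, -0.105, 0.1176]
eef_rot: [0.606, 0.795, 0.0, 0.0]
ft_force: [-0.6, -0.1, -0.8]
finger_gap: 0.061
gripper_force: 32.7
```

```bash
python3 -c "
from h import *
import pickle
np.set_printoptions(precision=3,suppress=True)
print(state()['finger_gap']);go(jig(.0205),.018,12.97)
S=pickle.load(open('1.pkl','rb'))[1]
C=lambda u,v,o:((u+.5)/4+150-.5,(v+.5)/4+o-.5)
for uv in (C(260,162,170),C(238,114,170),C(288,233,150),C(267,188,150)): print(injig(w(S,uv,.034)[0]))
T=pickle.load(open('1.pkl','rb'))[0]
A=lambda u,v:((u+.5)/8+218-.5,(v+.5)/8+178-.5)
for uv in (A(473,148),A(498,268),A(430,160)): print('top',injig(w(T,uv,.034)[0]))
# jaw front: tab top etc.
for uv,z in ((A(580,205),.065),): print(injig(w(T,uv,z)[0]))
"
```

```text
0.06099649357795842
units [-0.05 -0.03 -3.32] turn -0.59 yaw 15.347899753749775 q6 1.0981568294214468
[ 22.694 -29.686]
[20.317 21.218]
[ 42.464 -26.654]
[40.635 21.484]
top [ 20.888 -23.91 ]
top [22.972 28.344]
top [ 39.965 -23.139]
[-12.942  12.982]
```

Call:
send_rows(
  steps=[
    [-0.05,-0.03,0,0,0,-0.59],
    [0,0,-0.6,0,0,0],
    [0,0,-0.6,0,0,0],
    [0,0,-0.6,0,0,0],
    [0,0,-0.4,0,0,0],
    [0,0,-0.3,0,0,0],
    [0,0,0,0,0,0],
  ],
)

```text
time_s: 13.05
ee_pos: [0.5033, -0.1057, 0.0414]
eef_rot: [0.622, 0.783, -0.0, -0.001]
ft_force: [-0.5, -0.8, 0.7]
finger_gap: 0.061
gripper_force: 32.7
```

```bash
python3 -c "
from h import *
go(jig(.0205),.0205,12.97);print(state()['ft_force'],state()['moment'])"
```

```text
units [ 0.02 -0.   -0.7 ] turn -0.02 yaw 13.052939600151326 q6 1.1360277805308272
[-0.50479554 -0.80756669  0.70655783] [0.00660235 0.02815969 0.04287536]
```

Call:
send_rows(
  steps=[
    [0.02,0,-0.3,0,0,0],
    [0,0,-0.2,0,0,0],
    [0,0,-0.15,0,0,0],
    [0,0,0,0,0,0],
    [0,0,0,0,0,0],
  ],
)

```text
time_s: 13.55
ee_pos: [0.5045, -0.1058, 0.0228]
eef_rot: [0.622, 0.783, -0.0, -0.0]
ft_force: [-0.8, -0.8, -0.2]
finger_gap: 0.0616
gripper_force: 32.7
```

Call:
send_rows(
  steps=[
    [-0.02,0,-0.06,0,0,0],
    [0,0,-0.03,0,0,0],
    [0,0,0,0,0,0],
    [0,0,0,0,0,0],
  ],
)

```text
time_s: 13.95
ee_pos: [0.5039, -0.1058, 0.0201]
eef_rot: [0.622, 0.783, -0.0, -0.0]
ft_force: [-1.1, -0.6, -0.8]
finger_gap: 0.0615
gripper_force: 32.7
```

Call:
send_rows(
  steps=[
    [0,0,-0.04,0,0,0],
    [0,0,-0.03,0,0,0],
    [0,0,0,0,0,0],
    [0,0,0,0,0,0],
  ],
)

```text
time_s: 14.35
ee_pos: [0.504, -0.1058, 0.0196]
eef_rot: [0.622, 0.783, 0.0, 0.001]
ft_force: [-5.6, 1.5, 20.4]
finger_gap: 0.061
gripper_force: 34.7
```

On the bed. Ease off, release, lift and look.

Call:
send_rows(
  steps=[
    [0,0,0.05,0,0,0],
    [0,0,0,0,0,0],
  ],
)

```text
time_s: 14.55
ee_pos: [0.5041, -0.1058, 0.0198]
eef_rot: [0.622, 0.783, 0.0, 0.0]
ft_force: [0.1, -0.5, -0.3]
finger_gap: 0.0611
gripper_force: 32.7
```

Call:
send_rows(
  steps=[
    [0,0,0,0,0,0],
    [0,0,0,0,0,0],
    [0,0,0,0,0,0],
    [0,0,0,0,0,0],
    [0,0,0.3,0,0,0],
    [0,0,0.7,0,0,0],
    [0,0,1,0,0,0],
    [0,0,1,0,0,0],
  ],
  claw=0,
)

```text
time_s: 15.35
ee_pos: [0.5035, -0.1057, 0.1109]
eef_rot: [0.622, 0.783, -0.0, -0.0]
ft_force: [0.3, -0.3, 0.2]
finger_gap: 0.0854
gripper_force: 0.0
```

Call:
send_rows(
  steps=[
    [0.1,-0.5,0.4,0,0,0],
    [0.2,-0.8,0,0,0,0],
    [0.2,-0.8,0,0,0,0],
    [0,-0.6,0,0,0,0],
    [0,0,0,0,0,0],
    [0,0,0,0,0,0],
  ],
  claw=1,
)

```text
time_s: 15.95
ee_pos: [0.5187, -0.1868, 0.1218]
eef_rot: [0.623, 0.782, 0.0, -0.0]
ft_force: [-1.0, -0.1, -0.7]
finger_gap: 0.0002
gripper_force: 0.0
```

```bash
python3 - <<'E'
from h import *
c=camera('top');d=camera('scene')
a=cv2.resize(c["image"][178:238,218:314],(784,490),interpolation=cv2.INTER_CUBIC)[:300]
b=cv2.resize(d["image"][175:250,150:346],(784,300),interpolation=cv2.INTER_CUBIC)
cv2.imwrite("pics/g.png",cv2.convertScaleAbs(np.vstack([a,b])[:,:,::-1],alpha=1.5))
go(jig(-.035),.042,12.97);print(state()['ft_force'],state()['finger_gap'],injig(state()['ee_pos']))
E
```

```text
units [-0.08  0.88 -2.66] turn -0.02 yaw 13.04857866809477 q6 0.9983408980830053
[-0.50180825 -0.55745395 -0.29733738] 0.00018682289066328982 [-61.12909238   3.61217062]
```

View pics/g.png

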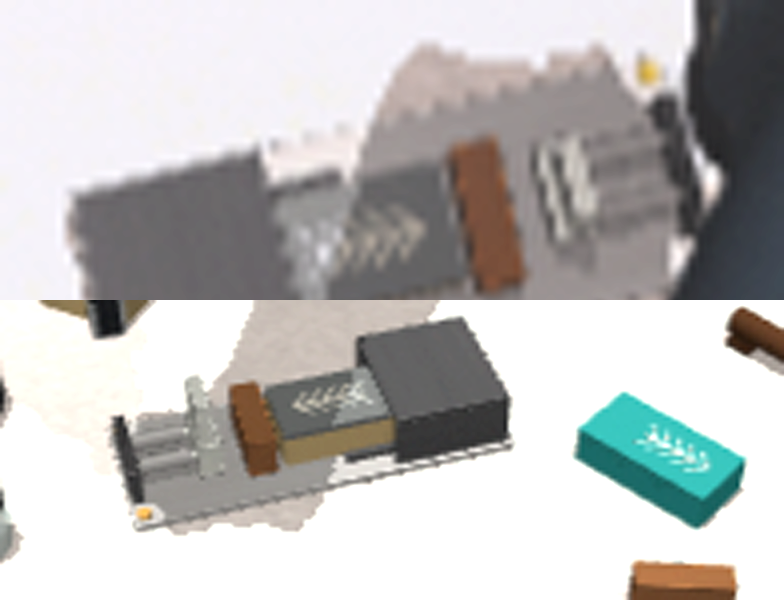

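The spacer at (485,215) top / (253,425) scene stands square and upright against the block. Next, the closed fingers go down behind the tab.

Call:
send_rows(
  steps=[
    [-0.04,0.44,0,0,0,0],
    [-0.04,0.44,0,0,0,0],
    [0,0,0,0,0,0],
    [0,0,-0.7,0,0,0],
    [0,0,-0.7,0,0,0],
    [0,0,-0.7,0,0,0],
    [0,0,-0.55,0,0,0],
    [0,0,0,0,0,0],
  ],
)

```text
time_s: 16.85
ee_pos: [0.515, -0.1595, 0.0401]
eef_rot: [0.622, 0.783, -0.001, -0.002]
ft_force: [0.0, 0.0, -0.6]
finger_gap: 0.0002
gripper_force: 0.0
```

```bash
python3 -c "
from h import *
s=state();print(injig(s['ee_pos']),s['ee_pos'],s['ft_force'])"
```

```text
[-34.27787605   1.19538108] [ 0.51502626 -0.15947209  0.04013901] [ 0.02653762  0.04662144 -0.55497856]
```

Call:
send_rows(
  steps=[
    [-0.03,0.13,0,0,0,0],
    [-0.03,0.13,0,0,0,0],
    [-0.03,0.13,0,0,0,0],
    [0,0,0,0,0,0],
  ],
)

```text
time_s: 17.25
ee_pos: [0.5143, -0.1485, 0.0429]
eef_rot: [0.622, 0.783, 0.0, 0.001]
ft_force: [0.4, -2.5, 0.8]
finger_gap: 0.0003
gripper_force: 0.8
```

Call:
send_rows(
  steps=[
    [-0.03,0.13,0,0,0,0],
    [-0.03,0.13,0,0,0,0],
    [-0.03,0.13,0,0,0,0],
    [0,0,0,0,0,0],
  ],
)

```text
time_s: 17.65
ee_pos: [0.5112, -0.1366, 0.0422]
eef_rot: [0.622, 0.783, 0.0, 0.0]
ft_force: [1.1, -1.8, 2.1]
finger_gap: -0.0001
gripper_force: 1.4
```

```bash
python3 -c "
from h import *
s=state();print(injig(s['ee_pos']),s['ee_pos'],s['ft_force'])"
```

```text
[-11.17155879  -0.22562118] [ 0.51122651 -0.13663609  0.04216539] [ 1.06067882 -1.79085601  2.13463516]
```

Call:
send_rows(
  steps=[
    [-0.02,0.1,0,0,0,0],
    [-0.02,0.1,0,0,0,0],
    [0,0,0,0,0,0],
    [0,0,0,0,0,0],
  ],
)

```text
time_s: 18.05
ee_pos: [0.5099, -0.1314, 0.0421]
eef_rot: [0.622, 0.783, -0.0, 0.0]
ft_force: [0.6, -5.5, 3.0]
finger_gap: 0.0002
gripper_force: 3.0
```

Call:
send_rows(
  steps=[
    [-0.015,0.07,0,0,0,0],
    [-0.015,0.07,0,0,0,0],
    [0,0,0,0,0,0],
    [0,0,0,0,0,0],
  ],
)

```text
time_s: 18.45
ee_pos: [0.51, -0.1312, 0.0422]
eef_rot: [0.623, 0.782, -0.003, 0.003]
ft_force: [2.2, -26.2, -2.8]
finger_gap: 0.0001
gripper_force: 13.0
```

```bash
python3 -c "
from h import *
s=state();print(injig(s['ee_pos']),s['ee_pos'],s['ft_force'])"
```

```text
[-5.58435544 -0.21374303] [ 0.50996129 -0.13119401  0.04221338] [  2.22838734 -26.23389245  -2.7635473 ]
```

Hard stop at about 20.4 mm of jaw travel, as predicted and short of 28 mm, at 26 N. One last check that it holds steady.

Call:
send_rows(
  steps=[
    [0,0,0,0,0,0],
    [0,0,0,0,0,0],
    [0,0,0,0,0,0],
    [0,0,0,0,0,0],
    [0,0,0,0,0,0],
  ],
)

```text
time_s: 18.95
ee_pos: [0.51, -0.1312, 0.0423]
eef_rot: [0.623, 0.782, -0.003, 0.003]
ft_force: [2.1, -24.6, -2.3]
finger_gap: 0.0001
gripper_force: 12.9
```

```bash
python3 -c "
from h import *
c=snap('scene','i.png',(170,150,300,240),6);print(state()['ft_force'])"
```

```text
[  2.7718496  -25.52983836  -2.04670868]
```

View pics/i.png

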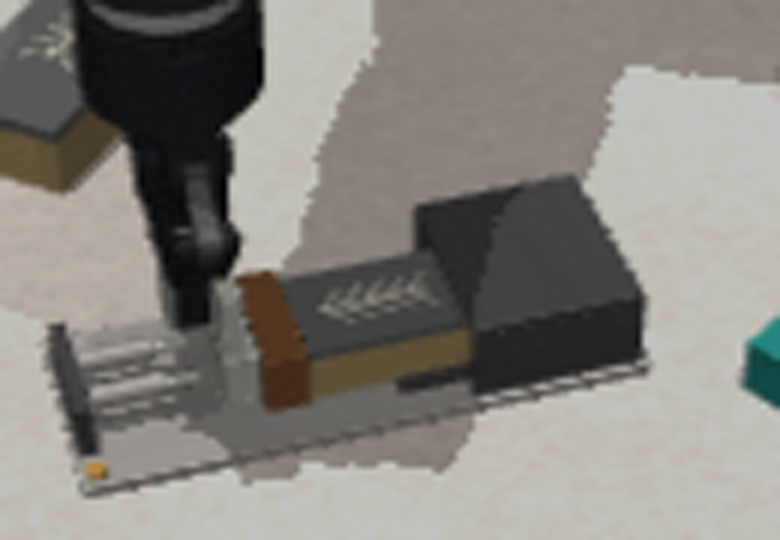

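The picture shows the jaw (235,340), spacer (270,340) and block (380,310) packed tight and square, with the fingers at (190,300) touching only the tab.

```bash
python3 -c "
from rig import *
print(job_done())"
```

```text
the job is handed in; nothing more can be done
None
```

I handed the job in with the block seated against the stop, one spacer packed in the gap and the jaw held clamped at about 25 N (about 20 mm of its 28 mm stroke); the other two spacers stayed on the table, and no verdict came back.

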